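# Feel a used trim strip for dents

## Robot

A 7-joint arm with a two-finger parallel gripper is mounted at the origin on the work surface. World frame = base frame: x ahead of the robot, y to its left, z up, the work surface at z = 0. Lengths are in m, angles in rad, forces in N, time in s.
With the tool pointing down it reaches from about 0.425 to 0.95 m from the base axis. Payload 4.7 kg.
Tool frame: the origin (TCP) lies on the centre line of the jaws, within the pads' length; the fingertips stand robot.nose_length ahead of it and the grasp point (between the pads) lies 8 mm behind it (robot.nose_length is the distance from the TCP to the fingertips, in m); z points along the fingers, x is the direction in which the jaws open and shut, and the axes are right-handed (so a half turn about z gives the same grasp; the last joint's range is limited). The gripper opens to 85 mm and grips with 20 to 120 N. Pads are 22 mm wide; open, the fingers measure 114 mm over their backs; the gripper's body (76 mm by 85 mm) begins 54 mm behind the grasp point. The pads swing forward as they close: fully open they stand 13 mm farther back than shut.
Start: joints at [-1.207, 0.469, -0.049, 1.532, 0.024, 1.141, -0.082], TCP at [0.258, 0.624, 0.242] pointing down, gripper open.
Joint ranges: [-2.59, 2.59], [-0.33, 1.99], [-1.39, 1.29], [0.1, 2.45], [-1.04, 4.18], [0.21, 1.99], [-2.66, 2.66]. Speed limits (rad/s): [2.57, 2.57, 3.14, 3.14, 3.14, 3.14, 3.14].

## Interface

Orientations are given as [roll, pitch, yaw] about the fixed x, y, z axes, in that order (R = Rz(yaw) Ry(pitch) Rx(roll)).
In Python, from plant import robot gives the robot as it stands. Calls block until the motion is done:
- robot.goto(position, orientation): joint-space move of the TCP to a pose.
- robot.move_straight(position, vel=0.15, attitude=None, contact_N=None): straight line of the TCP; attitude=None keeps the orientation; vel is the mean speed in m/s. With contact_N (N) it stops when the force on the tool has changed by that much, and returns True; else False.
- robot.move_joints(angles): joint-space move.
- robot.grip(opening, strength=None): opening from 0.0 (shut) to 1.0 (fully open); strength is the grip in N (None keeps the last); returns when the fingers have stopped.
- robot.sleep(seconds).
- robot.inverse_kinematics(position, orientation): joint angles nearest the present ones, or None.
- robot.sense(): the state.
- robot.grab_frame(name): name is "scene" or "top"; returns a dict with "image" (420x560x3 uint8, red, green, blue), "range_z" (420x560 float32, m along the optical axis (not along the pixel's ray), 0 where there is no reading), "fx", "fy", "cx", "cy" (pixels), "R" (3x3) and "t" (3): a world point X has camera coordinates R X + t. Camera axes: x right, y down, z forward; pixel columns grow to the right and rows downward; lengths in m; the calibration is good to about 2 mm. A picture is of the moment at which its call begins.
A pose or a line that the arm cannot do raises robot.IKError and nothing moves.
- robot.close_job(): hands the job in, once; it reports no verdict.
The state is a dict: "t": time; "joint_pos": joint angles; "joint_velocities": joint speeds; "effort": joint torques, N m; "tcp_pos": TCP position; "tcp_rot": TCP orientation; "wrist_force": force on the tool from outside, world axes, zero at the start; "torque": the same for the moment, N m; "opening": opening from 0.0 (shut) to 1.0 (fully open).
Only numpy, scipy, OpenCV 4.12 (cv2) and the standard library are available. Lean on these libraries where they do the work, as an engineer would, in place of code of your own. Each camera call takes 0.05 s, during which the arm holds its last target.

## Task

Feel the bent aluminium trim strip on the sprung test bed for dents: put your fingertips on its top at the end beside the green disc and run them along the S, touching lightly all along its length in order, to the end beside the red disc. Finish there holding still, with the fingertips still resting lightly on that end of the strip. Do not press the strip down to its stop, do not pinch or lift it, and leave the bush, jar, bin and screwdriver where they are.

Things in the scene. Friction and masses are not known exactly. Their poses are not given: they have to be found in the camera images.
- strip (a joint): how far the sprung strip is pressed down, m: 0 at rest, grows downward, hits its bottom stop at 0.015; negative when pulled up. Spring 600 N/m (3 mm down takes about 2 N, 10 mm about 6 N). The whole strip sinks level as one piece; it cannot shift sideways. Anything from about 1 to 9 mm is a good light touch; 13 mm or more is too hard.
- bed: fixed grey base plate of the test bed, 170 x 470 x 16 mm, lying on the bench; origin at the centre of its underside, z up, y along its long side. On it stands the strip: a bright aluminium trim strip bent into a flat S, 12 mm wide, 330 mm long, 300 mm end to end along the bed's y, with its level top 75 mm above the bench, carried by a dark plate on two springs.
- green_disc: fixed green disc, 34 mm across, 8 mm high, on the base plate about 57 mm beyond one end of the strip: marks the start. Origin at the centre of its underside.
- red_disc: fixed red disc of the same size beyond the other end of the strip: marks the finish. Which end is green changes. Origin at the centre of its underside.
- sec1: section 1 of 7 of the strip (numbered from the bed's -y end; the sections join without gap, no visible seam), about 47 mm long, 12 mm wide. Origin on the middle of its top face; x along it towards the higher number, z up. The end sections' ends lie 23.5 mm from their origins; the next section's origin is about 47 mm away.
- sec2: section 2 of 7, as sec1
- sec3: section 3 of 7, as sec1
- sec4: section 4 of 7, as sec1
- sec5: section 5 of 7, as sec1
- sec6: section 6 of 7, as sec1
- sec7: section 7 of 7, as sec1
- bush: loose black spacer bush, 26 mm across, 30 mm high, standing on the base plate in a bay of the S; bystander; origin at the centre of its underside
- clip_jar: loose jar with orange cap, 52 mm across, 75 mm high, on the bench beyond the bed; bystander; origin at the centre of its underside
- pick_bin: loose open blue bin, 90 x 110 x 50 mm high, on the bench beyond the bed; bystander; origin at the centre of its underside
- driver: loose black-handled screwdriver lying on the bench beyond the bed; bystander; origin under its middle

How it is judged:
By the outcome, as a careful person would: the job done as asked, in the order asked, and still so for the second after the job is handed in, while the arm keeps its last pose, push and grip.
It also fails if it takes over 38 s, if anything falls off the work surface, if the arm or the gripper's body presses on something with over 40 N, if the wrist force passes 120 N, or if a joint passes its speed limit or range.

## Working session

There is one attempt and no reset: what is moved stays moved. The work goes in short steps, each a Python script; the robot and the scene stay as the last script left them, time stands still between calls to the robot, and variables do not carry over. Pictures are saved under pics/ and viewed, and the job is handed in when it is done.

```bash
mkdir -p pics; python3 - <<'E'
from plant import robot
import cv2,numpy as np
for n in("top","scene"):
    f=robot.grab_frame(n);cv2.imwrite(f"pics/{n}0.png",f["image"][:,:,::-1]);np.savez(f"{n}0.npz",**f)
s=robot.sense();print(s,robot.nose_length)
E
```

```text
{'t': 0.1, 'joint_pos': array([-1.20692342,  0.46936757, -0.04861804,  1.53356547,  0.02411952,
        1.14101747, -0.08229858]), 'joint_velocities': array([-0.00084645, -0.00383775,  0.00130915, -0.00489994, -0.00140261,
        0.00061117, -0.00087805]), 'effort': array([ 5.25364649e-04, -5.11516070e+01, -4.72149812e-02, -2.38390321e+01,
        1.07479503e-02,  4.39204960e-03, -2.07846711e-05]), 'tcp_pos': array([0.25814226, 0.62314027, 0.24136567]), 'tcp_rot': array([3.14152320e+00, 1.77003765e-03, 1.17808234e+00]), 'wrist_force': array([-0.73528019,  0.25350821,  0.36657309]), 'torque': array([ 0.00293633, -0.05358951,  0.02583064]), 'opening': 0.9960198378692635} 0.011
```

View pics/top0.png

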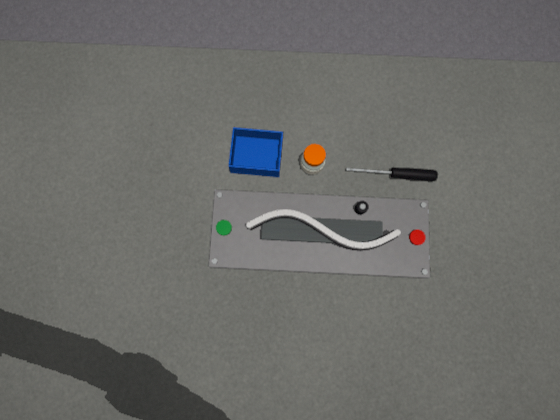

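View pics/scene0.png

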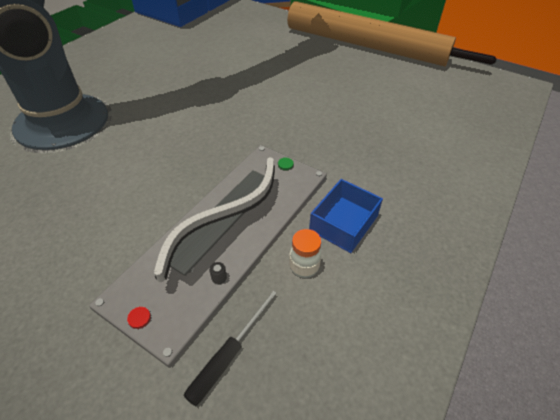

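The top view shows the strip running from (249,226), beside green (224,228), to (399,233), beside red (417,237). The bush is at (361,207). Next I'll get the strip centreline from the depth image.

```bash
cat > h.py <<'E'
import numpy as np,cv2
def pts(n):
    f=np.load(n);d=f["range_z"];v,u=np.mgrid[:420,:560]
    c=np.stack([(u-f["cx"])/f["fx"]*d,(v-f["cy"])/f["fy"]*d,d],-1)
    return (c-f["t"])@f["R"],f["image"],d,f
def ray(f,u,v,z):
    r=np.array([(u-f["cx"])/f["fx"],(v-f["cy"])/f["fy"],1])@f["R"];o=-f["R"].T@f["t"]
    return o+r*(z-o[2])/r[2]
E
python3 - <<'E'
from h import *
for n in("top0.npz","scene0.npz"):
    P,I,d,f=pts(n);hsv=cv2.cvtColor(I,cv2.COLOR_RGB2HSV).astype(int)
    print(n,"cam",-f["R"].T@f["t"],f["fx"])
    reg=(P[...,0]>.3)&(P[...,0]<.95)&(abs(P[...,1])<.5)&(d>0)
    for nm,m in(("green",(abs(hsv[...,0]-65)<15)&(hsv[...,1]>150)),("red",((hsv[...,0]<4)|(hsv[...,0]>174))&(hsv[...,1]>150)),("cap",(abs(hsv[...,0]-12)<6)&(hsv[...,1]>150)),("bin",(abs(hsv[...,0]-110)<12)&(hsv[...,1]>150))):
        m=m&reg&(P[...,2]<.15);print(nm,m.sum(),np.median(P[m],0).round(4) if m.any() else 0)
    m=(hsv[...,2]>150)&(hsv[...,1]<50)&reg&(P[...,2]>.055)&(P[...,2]<.1)
    k,l,st,_=cv2.connectedComponentsWithStats(m.astype(np.uint8));print(st[1:].tolist())
    i=1+np.argmax(st[1:,4]);m=l==i
    p=P[m];print("z pct",np.percentile(p[:,2],[5,25,50,75,95]).round(4))
    v,u=np.nonzero(m);q=np.array([ray(f,a,b,.075) for a,b in zip(u,v)])
    np.save(n[:-4]+"_strip.npy",q);
    print("y range",q[:,1].min(),q[:,1].max())
    for y in np.arange(-.3,.31,.02):
        s=q[abs(q[:,1]-y)<.005]
        if len(s):print(round(y,2),s[:,0].mean().round(4),s[:,0].min().round(4),s[:,0].max().round(4),len(s))
E
```

```text
top0.npz cam [0.40389236 0.03543876 0.95409908] 440.6814494331355
green 173 [0.5432 0.1465 0.0236]
red 194 [ 0.5392 -0.266   0.0232]
cap 389 [ 0.6966 -0.0393  0.0741]
bin 2267 [0.7198 0.0871 0.005 ]
[[247, 209, 154, 40, 1005]]
z pct [0.0717 0.0735 0.0745 0.0756 0.0772]
y range -0.2158477727053518 0.09316643278594547
-0.22 0.5402 0.5382 0.5423 3
-0.2 0.5337 0.5252 0.5418 34
-0.18 0.5226 0.5143 0.5308 33
-0.16 0.5149 0.5095 0.5219 31
-0.14 0.5116 0.5048 0.517 31
-0.12 0.5133 0.5079 0.5199 31
-0.1 0.5199 0.5132 0.5273 34
-0.08 0.5295 0.5226 0.5367 33
-0.06 0.5415 0.532 0.5501 36
-0.04 0.5543 0.5454 0.5635 35
-0.02 0.5647 0.5569 0.5711 32
0.0 0.5705 0.5642 0.5766 29
0.02 0.5723 0.5652 0.578 30
0.04 0.5685 0.5623 0.5751 32
0.06 0.5605 0.5533 0.568 33
0.08 0.5488 0.5401 0.559 36
scene0.npz cam [ 0.8668454  -0.38994365  0.59074104] 400.56026841503126
green 120 [0.5453 0.1447 0.0245]
red 372 [ 0.5418 -0.2679  0.0248]
cap 618 [ 0.701  -0.044   0.0754]
bin 2808 [0.7151 0.1006 0.0191]
[[154, 157, 119, 118, 1079]]
z pct [0.0744 0.0753 0.0759 0.0764 0.0772]
y range -0.21551601409049087 0.09546034102943907
-0.22 0.5406 0.5394 0.5418 2
-0.2 0.5341 0.5254 0.5432 51
-0.18 0.5231 0.5148 0.5306 45
-0.16 0.515 0.5076 0.5226 41
-0.14 0.5116 0.5058 0.517 38
-0.12 0.5125 0.5056 0.5194 36
-0.1 0.5186 0.5108 0.5262 35
-0.08 0.529 0.5205 0.5375 38
-0.06 0.5416 0.5318 0.5504 38
-0.04 0.5534 0.5434 0.5622 37
-0.02 0.5639 0.5568 0.5714 30
0.0 0.5701 0.563 0.5764 31
0.02 0.5719 0.5652 0.5783 27
0.04 0.5679 0.5611 0.5745 26
0.06 0.56 0.5523 0.5676 26
0.08 0.5493 0.5414 0.5572 25
0.1 0.5423 0.5399 0.5448 2
```

```bash
cat >> h.py <<'E'
q=np.vstack([np.load("top0_strip.npy"),np.load("scene0_strip.npy")])
X=np.polynomial.Polynomial.fit(q[:,1],q[:,0],7)
E
python3 - <<'E'
from h import *
from plant import robot
print(np.std(q[:,0]-X(q[:,1])),[ (y,round(X(y),4)) for y in(.087,.06,0,-.1,-.207)])
for yaw in(np.pi/2,1.178,-np.pi/2):
    print(yaw,[None if (a:=robot.inverse_kinematics([X(y),y,.08],[np.pi,0,yaw])) is None else a.round(2).tolist() if hasattr(a,'round') else np.round(a,2).tolist() for y in(.086,-.06,-.207)])
robot.grip(0.0)
robot.goto([X(.086),.086,.125],[np.pi,0,np.pi/2])
robot.sleep(.3)
s=robot.sense();print(s["t"],s["tcp_pos"],s["tcp_rot"],s["wrist_force"],s["opening"])
f=robot.grab_frame("scene");cv2.imwrite("pics/scene1.png",cv2.resize(f["image"][80:330,80:400,::-1],None,fx=2.3,fy=2.3))
E
```

```text
0.0038649432136697672 [(0.087, np.float64(0.5452)), (0.06, np.float64(0.56)), (0, np.float64(0.5706)), (-0.1, np.float64(0.5191)), (-0.207, np.float64(0.5377))]
1.5707963267948966 [[-0.32, 0.47, 0.11, 1.98, -0.08, 0.7, 1.41], [-0.19, 0.47, 0.29, 2.0, -0.2, 0.69, 1.79], [-0.01, 0.53, 0.41, 1.94, -0.3, 0.74, 2.14]]
1.178 [[-0.39, 0.47, 0.2, 1.98, -0.14, 0.7, 1.07], [-0.23, 0.48, 0.34, 2.01, -0.24, 0.7, 1.44], [-0.08, 0.54, 0.5, 1.94, -0.37, 0.75, 1.81]]
-1.5707963267948966 [[-0.67, 0.53, 0.58, 2.0, -0.42, 0.74, -1.41], [-0.5, 0.55, 0.71, 2.02, -0.52, 0.75, -1.05], [-0.41, 0.73, 1.02, 1.96, -0.8, 0.92, -0.54]]
3.3833 [0.54577598 0.0864136  0.12500884] [ 3.14154346e+00 -7.64669087e-05  1.57148574e+00] [-0.5239759   0.00214004  0.6614282 ] 0.0006359785986493233
```

View pics/scene1.png

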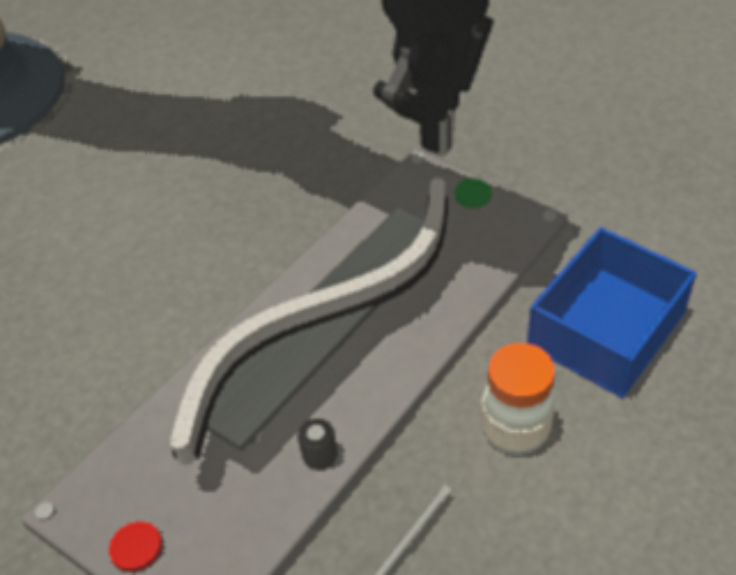

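The shut fingertips are at about (435,150), directly above the green end (438,190). Now descending lightly.

```bash
python3 - <<'E'
from h import *
from plant import robot
robot.move_straight([X(.086),.086,.094],vel=.06)
robot.sleep(.2);b=robot.sense();print(b["tcp_pos"],b["wrist_force"])
r=robot.move_straight([X(.086),.086,.078],vel=.02,contact_N=1.5)
s=robot.sense();print(r,s["t"],s["tcp_pos"],s["wrist_force"])
robot.sleep(.3)
s=robot.sense();print(r,s["t"],s["tcp_pos"],s["wrist_force"]-b["wrist_force"])
np.save("bias.npy",b["wrist_force"])
E
```

```text
[0.5460819  0.0860662  0.09441152] [ 0.20017039 -1.17721722 -0.11616275]
True 4.875 [0.54573138 0.08599461 0.08262779] [-0.29968775  0.83601335  2.52534322]
True 5.175 [0.54569356 0.08601564 0.08297397] [0.97346334 1.81099223 2.10249027]
```

```bash
python3 - <<'E'
from h import *
from plant import robot
b=np.load("bias.npy")
for y in np.arange(.086,-.2,-.0208)[1:].tolist()+[-.206]:
    robot.move_straight([X(y),y,.0815],vel=.035)
    s=robot.sense();print(round(s["t"],2),s["tcp_pos"].round(4),(s["wrist_force"]-b).round(1))
    if not .5<(s["wrist_force"]-b)[2]<6.5: print("CHECK")
robot.sleep(.5)
F=[]
for _ in range(8): robot.sleep(.05);F.append(robot.sense()["wrist_force"]-b)
print(np.mean(F,0))
for n in("top","scene"):
    f=robot.grab_frame(n);cv2.imwrite(f"pics/{n}2.png",f["image"][:,:,::-1])
print(robot.sense()["t"],robot.sense()["tcp_pos"])
E
```

```text
6.01 [0.5576 0.0644 0.0816] [0.9 0.1 3.5]
6.81 [0.5672 0.0435 0.0816] [0.9 0.9 2.8]
7.57 [0.5719 0.0225 0.0815] [-0.3 -0.3  2.6]
8.31 [0.5711 0.0017 0.0815] [-0.8  0.4  3.6]
9.07 [ 0.5647 -0.019   0.0814] [ 0.1 -1.1  2.6]
9.89 [ 0.5542 -0.0397  0.0814] [-1.4  0.   2.2]
10.74 [ 0.5414 -0.0604  0.0814] [-1.3  0.8  3.1]
11.59 [ 0.5286 -0.0812  0.0814] [-0.8 -0.1  3.2]
12.41 [ 0.5181 -0.102   0.0814] [ 0.1 -0.3  3.4]
13.18 [ 0.512  -0.1229  0.0815] [-0.2 -1.   3.1]
13.93 [ 0.5114 -0.1438  0.0816] [-0.1  0.2  3.7]
14.68 [ 0.5163 -0.1645  0.0816] [-0.6  0.7  3.5]
15.48 [ 0.5256 -0.1852  0.0816] [-0.4  1.3  3. ]
16.33 [ 0.5375 -0.2067  0.0817] [-0.1  0.1  2.7]
[ 0.49680795 -0.88318508  2.65631781]
17.3333 [ 0.53727879 -0.20605391  0.08154501]
```

View pics/scene2.png

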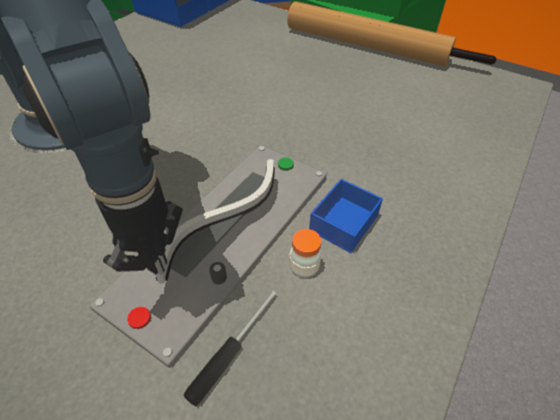

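View pics/top2.png

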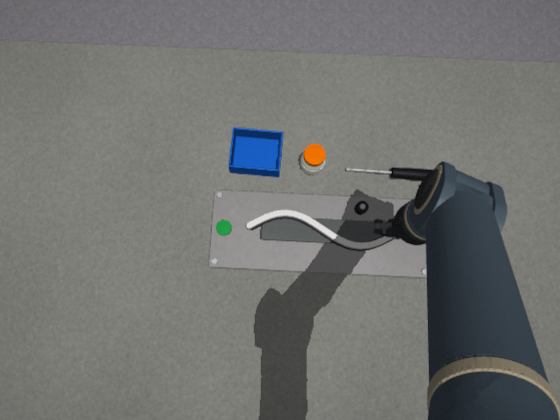

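The fingertips rest on the red end at about (162,278) in the scene view. The bush (218,272), jar, bin and screwdriver are where they started. The push is about 2.7 N, or roughly 4.5 mm, so I'm handing in.

```bash
python3 - <<'E'
from plant import robot
print(robot.close_job())
E
```

```text
the job is handed in; nothing more can be done
None
```

I ran the shut fingertips along the strip from the green end to the red end in one continuous touch and handed the job in at about 17 s of the 38 s allowed. They are still resting on the red end.

- **Touch:** the push read 2.2–3.7 N at the 14 points where I checked it. That is about 4–6 mm down, well short of the 15 mm stop. These readings carry about 1 N of noise, and I did not check between the points.
- **Coverage:** the fingertips first touched, and finished, about 5 mm inside each end rather than at the very edge. My path followed the strip centreline measured from both cameras, and the arm stayed within about 1 mm of it at each check.
- **Finish:** averaged while holding still, the push was about 2.7 N, or roughly 4.5 mm down.
- **Other objects:** the last pictures show the bush, jar, bin and screwdriver where they started.

No check failed. I did not look for dents in the readings; any small one would be lost in the noise.

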